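# Close the small kitchen box and hold the large lid ready over the large one

### The job

Two storage boxes on the kitchen counter need their lids. Set the smallest lid (without dropping it) fully home on the small box and let go of it; then carry the largest lid over the spice rack and finish holding it level and squared up over the large box, about 15 mm of clear air between the lid's underside and the rim, never touching that box, and keep holding it there so that I can check the seal before it goes down. The middle-sized lid is a spare: leave it, the jars and everything else where they stand.

Things in the scene. Friction and masses are not known exactly. Their poses are not given: they have to be found in the camera images.
- lid_large: Largest of three look-alike lids, about 120 g: bamboo plate 134 x 94 x 6 mm (long side along its x) over a white plug 114 x 74 x 8 mm, with a dark wooden bar handle on top, 64 mm long (along x), 16 mm wide (along y), 30 mm tall. Origin: centre of the plug's underside, z up: plug 0 to 8 mm, plate 8 to 14 mm, handle 14 to 44 mm. Lies on the counter, plug down, handle up, loose.
- lid_small: Smallest of three look-alike lids, about 70 g: bamboo plate 100 x 70 x 6 mm (long side along its x) over a white plug 80 x 50 x 8 mm, with a dark wooden bar handle on top, 64 mm long (along x), 16 mm wide (along y), 30 mm tall. Origin: centre of the plug's underside, z up: plug 0 to 8 mm, plate 8 to 14 mm, handle 14 to 44 mm. Lies on the counter, plug down, handle up, loose.
- lid_spare: Middle-sized look-alike lid, a spare to be left alone: bamboo plate 117 x 82 x 6 mm (long side along its x) over a white plug 97 x 62 x 8 mm, with a dark wooden bar handle on top, 64 mm long (along x), 16 mm wide (along y), 30 mm tall. Origin: centre of the plug's underside, z up: plug 0 to 8 mm, plate 8 to 14 mm, handle 14 to 44 mm. Lies on the counter, plug down, handle up, loose.
- box_large: Larger box: cream box with a blue band, open on top, fixed, outside 130 x 90 mm (long side along its x), 90 mm tall, walls 4 mm. Origin: centre of its underside on the counter, z up; rim at 90 mm. The largest lid belongs to it; held 15 mm clear, the lid's origin is 105 mm above this origin, the lid's x along the box's x (either way round).
- box_small: Smaller box: cream box with a blue band, open on top, fixed, outside 96 x 66 mm (long side along its x), 90 mm tall, walls 4 mm. Origin: centre of its underside on the counter, z up; rim at 90 mm. Takes the smallest lid, x along x (either way round): plug in the mouth with 4 mm play each side, plate on the rim, the lid's origin then 82 mm above this one.
- rack: Oak spice rack, fixed, 340 mm long (its x) by 70 mm wide (its y), standing between the lids and the boxes; its end boards are 80 mm tall, the jars on it reach 160 mm above the counter. Origin: centre of its underside.
- jar0: Spice jar, 46 mm across, 110 mm tall, loose, on the rack's shelf (50 mm above the counter). Origin: centre of its underside. Leave alone.
- jar1: Spice jar, 46 mm across, 110 mm tall, loose, on the rack's shelf (50 mm above the counter). Origin: centre of its underside. Leave alone.
- jar2: Spice jar, 46 mm across, 110 mm tall, loose, on the rack's shelf (50 mm above the counter). Origin: centre of its underside. Leave alone.
- mug: Blue mug, 80 mm across, 90 mm tall, loose, beside the lids, handle along its own +y. Origin: centre of its underside. Leave alone.
- oil: Green oil bottle, 60 mm across, 200 mm tall, loose, beyond the rack. Origin: centre of its underside. Leave alone.
- mill: Dark wooden pepper mill, 54 mm across, 165 mm tall, loose, beyond the boxes. Origin: centre of its underside. Leave alone.
Mind the look-alikes: they are no part of the job. What is shaped like the lid_large but pink or red is not meant. What is shaped like the lid_small but turquoise is not meant.

How it is judged:
On the way, in this order (a step that is already met when the one before it is completed fails the run):
1. the smallest lid is fully home on the small box and released (z of lid_small in the frame of box_small between 0.078 and 0.086 m and horizontal distance between lid_small and box_small below 0.008 m and angle between the x axis of lid_small and the x axis of box_small, either way round below 0.15 rad and angle between lid_small's own z axis and vertical below 0.06 rad and contact force between the fingers and lid_small below 0.1 N), for 0.2 s.
2. the largest lid is carried over the spice rack (y of lid_large in the frame of rack between -0.06 and 0.06 m and x of lid_large in the frame of rack between -0.22 and 0.22 m and height (world z) of lid_large above 0.16 m and contact force between the fingers and lid_large above 0.5 N), for 0.02 s.
At the end, for the whole second after the job is handed in: Smallest lid home on the small box (82 mm up within 4 mm, 8 mm sideways, 0.15 rad), released. Largest lid held still in the fingers, its underside 4 to 32 mm above the large box's rim, centred within 10 mm, turned within 0.12 rad, level within 0.10 rad, not touching the box (all of step 1 and z of lid_large in the frame of box_large between 0.094 and 0.122 m and horizontal distance between lid_large and box_large below 0.01 m and angle between the x axis of lid_large and the x axis of box_large, either way round below 0.12 rad and angle between lid_large's own z axis and vertical below 0.1 rad and contact force between the fingers and lid_large above 1 N and contact force between lid_large and box_large below 0.1 N and linear speed of each of lid_large, lid_small below 0.02 m/s); the arm keeps its last pose, push and grip.
It fails at once if the large lid touches the large box (contact force between lid_large and box_large above 1 N).
It fails at once if the small lid is dropped from more than 20 mm above the box (horizontal distance between lid_small and box_small below 0.06 m and z of lid_small in the frame of box_small above 0.11 m and contact force between the fingers and lid_small below 0.05 N).
It fails at once if the spare lid is knocked over or moved by more than 30 mm (distance of lid_spare from where it was at the start of the episode above 0.03 m or angle between lid_spare's own z axis and vertical above 0.3 rad).
It fails at once if a spice jar is knocked over or moved by more than 30 mm (distance of any of jar0, jar1, jar2 from where it was at the start of the episode above 0.03 m or angle between any of jar0, jar1, jar2's own z axis and vertical above 0.3 rad).
It fails at once if the mug, bottle or mill is knocked over or moved by more than 30 mm (distance of any of mug, oil, mill from where it was at the start of the episode above 0.03 m or angle between any of mug, oil, mill's own z axis and vertical above 0.3 rad).
It also fails if it takes over 56 s, if anything falls off the work surface, if the arm or the gripper's body presses on something with over 40 N, if the wrist force passes 120 N, or if a joint passes its speed limit or range.

### The arm

A 6-joint arm with a two-finger parallel gripper is mounted at the origin on the work surface. World frame = base frame: x ahead of the robot, y to its left, z up, the work surface at z = 0. Lengths are in m, angles in rad, forces in N, time in s.
With the tool pointing down it reaches from about 0.35 to 0.975 m from the base axis. Payload 4.9 kg.
Tool frame: the origin (TCP) lies at the very end of the fingers, on their centre line; the grasp point (between the pads) lies 19 mm behind it (ctrl.tcp_to_grasp is the z of the grasp point in the tool frame, in m); z points along the fingers, y is the line along which they close (so a half turn about z gives the same grasp; the last joint's range is limited). The gripper opens to 85 mm and grips with 20 to 120 N. Pads are 22 mm wide; open, the fingers measure 114 mm over their backs; the gripper's body (76 mm by 85 mm) begins 54 mm behind the grasp point. The pads swing forward as they close: fully open they stand 13 mm farther back than shut.
Start: joints at [-1.399, 0.053, 1.613, -0, 1.476, -0.119], TCP at [0.179, -0.599, 0.231] pointing down, gripper open.
Joint ranges: [-3.01, 3.01], [-1.01, 2.22], [0.06, 2.58], [-1.02, 4.17], [0.09, 2.62], [-3.14, 3.14]. Speed limits (rad/s): [2.57, 2.57, 3.14, 3.14, 3.14, 3.14].

### API

Orientations are given as a rotation vector (axis times angle).
In Python, from station import ctrl, eyes, job, nets gives the robot as it stands. The module is installed in compiled form; this text tells all that it offers.
- The arm moves only by the tool jog_arm, never from a script. Its argument "commands" is one flat list of numbers, 7 for each row, row after row: the shift along the tool's x, y, z each as a share of 0.06 m, from -1 to 1, then the turn, a rotation vector about the tool's x, y, z each as a share of 0.1 rad, from -1 to 1, then the finger opening in mm, from 0 to 85.4. In form: [x, y, z, ax, ay, az, grip, x, y, z, ax, ay, az, grip, ...]. A call has 1 to 20 rows; each row shifts and turns the commanded pose from where the row before left it, along the tool's axes as they then stand; what a row does not reach is not made up. A row lasts 1/8 s, in which the tool goes at most 62.5 mm and 10.7 degrees, less where a joint would pass 70% of its speed; a pose out of reach is approached as far as the arm can. A call with a number of a shift or a turn outside -1 to 1 is refused whole. A call with a gripper value outside its range is refused whole. The fingers move at their own pace and stop on an object; "newtons" is the grip in N (left out, the last holds). Time passes only in rows, so rows that do not move let the fingers close. It gives the time, the measured TCP pose, the force, the opening and the grip force at its end, in the units of the state.
- ctrl.get_obs(): the state, without advancing time (a new reading comes with each control period).
- eyes.get_image(name): name is "scene" or "side" or "wrist"; returns a dict with "image" (400x640x3 uint8, red, green, blue), "z_map" (400x640 float32, m along the optical axis (not along the pixel's ray), 0 where there is no reading), "K" (3x3 intrinsics, pixels), "cam_to_world" (4x4, takes a point from camera to world coordinates). Camera axes: x right, y up, looking along -z (the intrinsics and any distortion apply to the point x, -y, -z); pixel columns grow to the right and rows downward; lengths in m; the calibration is good to about 2 mm. The wrist camera is an equidistant fisheye: a pixel r from the principal point sees the ray r / f radians off the axis. A picture is of the moment at which its call begins.
- job.finish_job(): hands the job in; it is judged then, once.
Trained networks look in the newest picture that a camera, given by its name, has taken for a name from the list of things; names that differ only in an ending like _2 or _b are one class to them, and where a whole thing is asked for, a point or a joint stands for the part that bears it (a point fixed in the world has none). Each returns a list of dicts, best first, with "p" (0 to 1); they miss things now and then, are a little off and sometimes report something else, mostly with a low value. They report only what shows in the picture. A call takes as long as a camera call. They do not tell look-alikes from the thing itself.
- nets.silhouettes(camera, name): "mask" (400x640 bool, what is visible of it) and "bbox" ([left, top, right, bottom] in pixels, round what is visible of it).
The state is a dict: "t": time; "q": joint angles; "dq": joint speeds; "effort": joint torques, N m; "tool_pos": TCP position; "tool_rot": TCP orientation; "contact_force": force on the tool from outside, world axes, zero at the start; "wrist_torque": the same for the moment, N m; "opening": finger opening in m; "grip_force": force on a finger pad.
Only numpy, scipy, OpenCV 4.12 (cv2) and the standard library are available. Lean on these libraries where they do the work, as an engineer would, in place of code of your own. Each camera call takes 0.05 s, during which the arm holds its last target. There are 200 camera calls.

## Working session

There is one attempt and no reset: what is moved stays moved. The work goes in short steps, Python scripts to look and compute and a tool call to move; the robot and the scene stay as the last step left them, time stands still between calls to the robot, and variables do not carry over. Pictures are saved under pics/ and viewed, at most 10 in all, crops included, and the job is handed in when it is done.

Besides the shell and the picture viewer there is one more tool, called after ">>>" as name(argument=value, ...), one argument or row to a line, values as JSON. jog_arm: Moves the arm, as the interface text tells. Shift numbers are shares of 0.06 m and turn numbers shares of 0.1 rad, none past 1 either way. Its arguments: {"type":"object","properties":{"commands":{"type":"array","items":{"type":"number"}},"newtons":{"type":"number"}},"required":["commands"]}

```bash
mkdir -p pics; cat > h.py <<'E'
import numpy as np, cv2
from station import ctrl, eyes, job, nets
def cloud(d):
    z=d["z_map"];K=d["K"];v,u=np.mgrid[:400,:640]
    P=np.stack([(u-K[0,2])/K[0,0]*z,-(v-K[1,2])/K[1,1]*z,-z],-1)
    M=d["cam_to_world"];W=P@M[:3,:3].T+M[:3,3];W[z<=0]=np.nan
    return W
E
python3 - <<'E'
from h import *
o=ctrl.get_obs();print(o["t"],o["tool_pos"],o["tool_rot"],ctrl.tcp_to_grasp)
for c in("scene","side"):
    d=eyes.get_image(c);np.savez(c,**d);cv2.imwrite(f"pics/{c}0.png",d["image"][...,::-1])
    W=cloud(d)
    for n in["lid_large","lid_small","lid_spare","box_large","box_small","rack","jar0","mug","oil","mill"]:
        for r in nets.silhouettes(c,n)[:5]:
            m=r["mask"]; w=W[m];w=w[~np.isnan(w[:,0])]
            if r["p"]<.3 or len(w)<5: continue
            t=w[w[:,2]>np.percentile(w[:,2],98)-.004]
            print(c,n,round(r["p"],2),np.round(r["bbox"]),"med",np.median(w,0).round(3),"top",np.median(t,0).round(3))
E
```

```text
0.0 [ 0.17910409 -0.59814798  0.23007346] [-3.10642668e+00 -4.54984863e-01  5.31320533e-05] -0.0187
scene lid_large 0.91 [222. 205. 271. 243.] med [ 0.643 -0.181  0.015] top [ 0.639 -0.189  0.044]
scene lid_large 0.88 [385. 230. 434. 276.] med [0.314 0.166 0.015] top [0.308 0.161 0.044]
scene lid_large 0.65 [277. 181. 315. 215.] med [ 0.462 -0.188  0.015] top [ 0.457 -0.194  0.044]
scene lid_large 0.6 [329. 134. 361. 161.] med [ 0.172 -0.307  0.015] top [ 0.166 -0.316  0.044]
scene lid_small 0.83 [226. 163. 259. 184.] med [ 0.544 -0.392  0.015] top [ 0.538 -0.398  0.044]
scene lid_small 0.83 [261. 123. 284. 146.] med [ 0.367 -0.505  0.015] top [ 0.362 -0.516  0.044]
scene lid_spare 0.71 [280. 184. 313. 215.] med [ 0.463 -0.186  0.015] top [ 0.458 -0.194  0.044]
scene lid_spare 0.46 [308. 208. 329. 246.] med [0.523 0.024 0.127] top [0.515 0.012 0.16 ]
scene lid_spare 0.36 [331. 197. 345. 236.] med [0.449 0.015 0.125] top [0.439 0.003 0.16 ]
scene box_large 0.94 [333. 252. 399. 321.] med [0.501 0.185 0.045] top [0.51  0.203 0.09 ]
scene box_small 0.9 [388. 309. 440. 373.] med [0.49  0.
[... 1850 characters left out ...]
de mug 0.74 [319. 229. 343. 257.] med [ 0.449 -0.205  0.014] top [ 0.452 -0.209  0.044]
side mug 0.58 [295. 270. 324. 312.] med [ 0.335 -0.371  0.052] top [ 0.333 -0.362  0.09 ]
side oil 0.72 [403. 163. 424. 212.] med [ 0.743 -0.118  0.101] top [ 0.751 -0.103  0.199]
side oil 0.7 [305. 166. 320. 196.] med [ 0.435 -0.013  0.126] top [ 0.436 -0.001  0.16 ]
side oil 0.55 [345.  95. 359. 132.] med [0.661 0.347 0.075] top [0.665 0.358 0.162]
side oil 0.39 [362. 280. 401. 311.] med [ 0.532 -0.412  0.014] top [ 0.534 -0.402  0.044]
side mill 0.95 [345.  95. 359. 133.] med [0.661 0.347 0.078] top [0.665 0.359 0.162]
side mill 0.55 [364. 149. 378. 182.] med [0.636 0.007 0.121] top [0.641 0.021 0.161]
```

View pics/scene0.png

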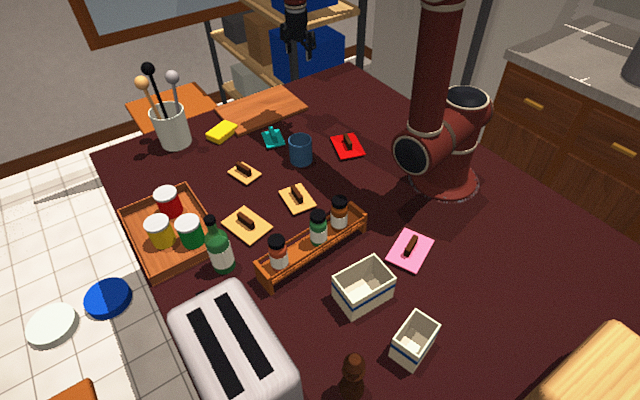

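View pics/side0.png

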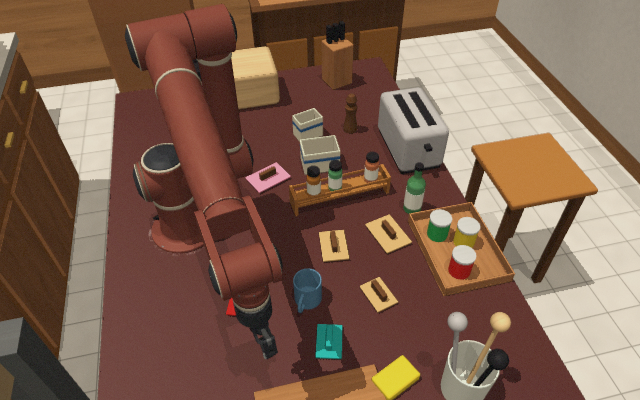

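The scene view shows these candidates:
- **Large lid:** bamboo (246,224), pink (410,250) and red (347,146).
- **Small lid:** bamboo (244,173) and turquoise (272,135).
- **Spare:** bamboo (297,198).

I choose the bamboo ones at (246,224) and (244,173). The side view shows the same lids at (388,233) and (379,294), and the boxes at (320,152) and (308,124). Next I fit poses from both views.

```bash
python3 - <<'E'
from h import *
C={c:dict(np.load(c+".npz")) for c in("scene","side")}
W={c:cloud(C[c]).reshape(-1,3) for c in C}
def fit(nm,xy,r,z0,z1):
    for c in list(W)+["both"]:
        w=W[c] if c!="both" else np.vstack(list(W.values()))
        s=w[(np.hypot(w[:,0]-xy[0],w[:,1]-xy[1])<r)&(w[:,2]>z0)&(w[:,2]<z1)]
        if len(s)<5: continue
        (cx,cy),(a,b),an=cv2.minAreaRect((s[:,:2]*1000).astype(np.float32))
        if a<b:a,b,an=b,a,an+90
        print(nm,c,len(s),"c",round(cx,1),round(cy,1),"size",round(a,1),round(b,1),"yaw",round((an+90)%180-90,1),"z",np.median(s[:,2]).round(4))
for n,xy,r in(("large",(.637,-.192),.085),("small",(.537,-.4),.065),("spare",(.457,-.197),.075)):
    fit(n+" plate",xy,r,.010,.018); fit(n+" handle",xy,.05,.040,.048)
fit("boxL rim",(.505,.188),.095,.086,.094); fit("boxS rim",(.498,.371),.07,.086,.094)
fit("rack",(.55,.01),.2,.074,.086)
for n,xy in(("j",(.44,.0)),("j",(.514,.01)),("j",(.643,.023))): fit(n,xy,.04,.155,.165)
fit("oil",(.753,-.1),.05,.1,.205)
fit("mill",(.667,.36),.05,.05,.17)
im=C["scene"]["image"][110:260,200:380,::-1]
cv2.imwrite("pics/crop.png",cv2.resize(im,None,fx=4,fy=4,interpolation=2))
E
```

```text
large plate scene 890 c 638.5 -190.2 size 136.0 95.5 yaw -76.8 z 0.0142
large plate side 649 c 654.0 -187.4 size 135.7 133.5 yaw -75.2 z 0.0134
large plate both 1539 c 653.8 -186.9 size 136.7 133.5 yaw -75.2 z 0.014
large handle scene 94 c 639.5 -190.1 size 66.1 17.4 yaw -78.7 z 0.0438
large handle side 62 c 636.0 -193.0 size 63.7 17.2 yaw -77.0 z 0.0432
large handle both 156 c 636.7 -191.3 size 66.7 20.5 yaw -75.6 z 0.0437
small plate scene 278 c 537.3 -404.5 size 102.9 71.1 yaw -76.1 z 0.0143
small plate side 450 c 535.7 -404.9 size 102.8 71.5 yaw -75.8 z 0.0137
small plate both 728 c 536.4 -404.7 size 102.9 73.0 yaw -76.1 z 0.0139
small handle scene 61 c 536.8 -402.4 size 66.1 18.6 yaw -79.7 z 0.0436
small handle side 81 c 535.2 -405.9 size 63.8 15.3 yaw -78.0 z 0.0436
small handle both 142 c 536.7 -403.4 size 67.9 19.5 yaw -79.2 z 0.0436
spare plate scene 548 c 456.5 -198.2 size 122.9 82.4 yaw 83.6 z 0.0142
spare plate side 510 c 453.7 -198.9 size 122.3 81.7 yaw 83.6 z 0.0135
spare plate both 1058 c 455.3 -198.4 size 123.7 84.7 yaw 83.6 z 0.0139
spare handle scene 76 c 457.2 -196
[... 933 characters left out ...]
 c 515.1 12.4 size 41.3 40.2 yaw 82.9 z 0.1599
j side 93 c 511.8 8.6 size 43.0 38.8 yaw 75.9 z 0.1594
j both 266 c 513.8 11.6 size 46.1 42.5 yaw 57.9 z 0.1597
j scene 200 c 644.1 21.9 size 42.3 39.1 yaw 58.6 z 0.1602
j side 90 c 641.7 19.2 size 41.8 40.9 yaw -75.3 z 0.1592
j both 290 c 642.0 22.0 size 44.5 43.0 yaw 82.6 z 0.16
oil scene 651 c 756.2 -90.8 size 59.0 45.5 yaw -11.3 z 0.1376
oil side 398 c 748.0 -106.8 size 58.4 46.3 yaw -42.4 z 0.1368
oil both 1049 c 753.6 -100.3 size 63.5 58.7 yaw 47.6 z 0.1374
mill scene 735 c 670.3 364.1 size 46.2 40.0 yaw -42.2 z 0.142
mill side 288 c 662.3 355.6 size 43.1 38.3 yaw -30.6 z 0.1111
mill both 1023 c 667.0 360.1 size 50.9 45.9 yaw 52.0 z 0.1206
```

View pics/crop.png

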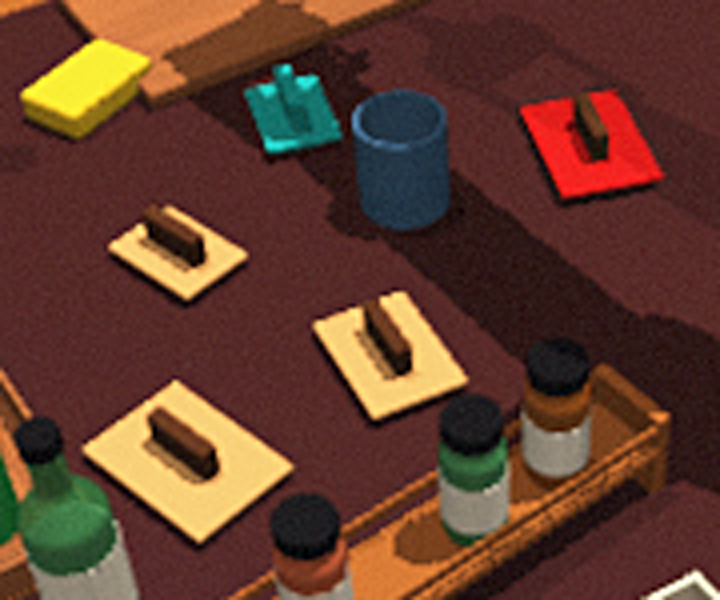

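The crop confirms it: plain bamboo small lid at crop (178,250), large at (188,460), and the spare at (390,355) has an in-between size. I'll move above the small lid.

>>> jog_arm(
  commands=[0.663,-0.138,0.18,0,0,0,85,0.663,-0.138,0.18,0,0,0,85,0.663,-0.138,0.18,0,0,0,85,0.663,-0.138,0.18,0,0,0,85,0.663,-0.138,0.18,0,0,0,85,0.663,-0.138,0.18,0,0,0,85,0.663,-0.138,0.18,0,0,0,85,0.663,-0.138,0.18,0,0,0,85,0.663,-0.138,0.18,0,0,0,85,0.663,-0.138,0.18,0,0,0,85,0,0,0,0,0,-0.95,85,0,0,0,0,0,-0.95,85,0,0,0,0,0,-0.95,85,0,0,0,0,0,-0.95,85,0,0,0,0,0,-0.95,85,0,0,0,0,0,-0.95,85,0,0,0,0,0,-0.95,85,0,0,0,0,0,-0.95,85,0,0,0,0,0,-0.95,85,0,0,0,0,0,-0.95,85],
)

```text
t: 3.6
tool_pos: [0.5366, -0.4054, 0.1233]
tool_rot: [-2.553, -1.83, 0.0]
contact_force: [-0.1, 0.3, -0.2]
opening: 0.0849
grip_force: 0.0
```

>>> jog_arm(
  commands=[0,0,0,0,0,-0.95,85,0,0,0,0,0,-0.95,85,0,0,0,0,0,-0.95,85,0,0,0,0,0,-0.95,85,0,0,0,0,0,-0.95,85,0,0,0,0,0,-0.95,85,0,0,0,0,0,0,85],
)

```text
t: 4.47
tool_pos: [0.5366, -0.4054, 0.1233]
tool_rot: [1.941, 2.47, 0.0]
contact_force: [0.4, 0.2, -0.4]
opening: 0.0851
grip_force: 0.0
```

```bash
cat >> h.py <<'E'
from scipy.spatial.transform import Rotation as R
def delta(xyz,yaw):
    "shares left to a tool-down pose with tool x at yaw (deg), translation first"
    o=ctrl.get_obs();r=R.from_rotvec(o["tool_rot"])
    t=R.from_euler("z",yaw,degrees=True)*R.from_euler("x",180,degrees=True)
    s=r.inv().apply(np.array(xyz)-o["tool_pos"])/.06; a=(r.inv()*t).as_rotvec()/.1
    x=r.as_matrix()[:,0];print("t",round(o["t"],2),"pos",o["tool_pos"].round(4),"yaw",np.degrees(np.arctan2(x[1],x[0])).round(2),"open",round(o["opening"],4),"F",np.round(o["contact_force"],1),"grip",round(o["grip_force"],1))
    print("shift",s.round(3),"turn",a.round(3))
E
python3 - <<'E'
from h import *
delta((.5365,-.4045,.020),104)
d=eyes.get_image("wrist");cv2.imwrite("pics/w1.png",d["image"][...,::-1]);print(d["K"],d["cam_to_world"].round(3))
E
```

```text
t 4.47 pos [ 0.5366 -0.4054  0.1233] yaw 103.69 open 0.0851 F [ 0.4  0.2 -0.4] grip 0.0
shift [1.500e-02 1.000e-03 1.722e+00] turn [ 0.001  0.    -0.054]
[[309.70691629   0.         321.09013823]
 [  0.         309.70691629 195.90828344]
 [  0.           0.           1.        ]] [[ 0.972 -0.226 -0.066  0.52 ]
 [ 0.236  0.931  0.279 -0.334]
 [-0.001 -0.287  0.958  0.266]
 [ 0.     0.     0.     1.   ]]
```

View pics/w1.png

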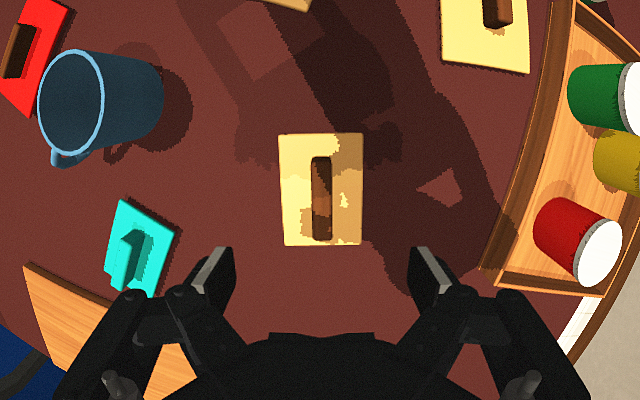

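The wrist view shows the small bamboo lid at (321,190). Its handle is upright at (321,197) and centred between the fingers at about x = 322. I'll descend and grip.

>>> jog_arm(
  commands=[0.003,0,0.287,0,0,-0.01,85,0.003,0,0.287,0,0,-0.01,85,0.003,0,0.287,0,0,-0.01,85,0.003,0,0.287,0,0,-0.01,85,0.003,0,0.287,0,0,-0.01,85,0,0,0.287,0,0,0,85,0,0,0,0,0,0,10,0,0,0,0,0,0,10,0,0,0,0,0,0,10,0,0,0,0,0,0,10,0,0,0,0,0,0,10,0,0,0,0,0,0,10],
  newtons=50,
)

```text
t: 6.02
tool_pos: [0.537, -0.4051, 0.0212]
tool_rot: [1.932, 2.475, -0.0]
contact_force: [0.6, -0.7, 5.4]
opening: 0.0154
grip_force: 49.8
```

>>> jog_arm(
  commands=[0,0,-0.2,0,0,0,10,0,0,-0.4,0,0,0,10,0,0,-0.6,0,0,0,10,0,0,-0.7,0,0,0,10,0,0,-0.7,0,0,0,10,0,0,-0.7,0,0,0,10,0,0,-0.5,0,0,0,10,0,0,-0.2,0,0,0,10],
)

```text
t: 7.02
tool_pos: [0.5367, -0.4048, 0.2627]
tool_rot: [1.931, 2.474, -0.0]
contact_force: [0.4, 0.8, -0.6]
opening: 0.0146
grip_force: 49.2
```

```bash
python3 - <<'E'
from h import *
delta((.497,.3695,.26),196.4)
d=eyes.get_image("wrist");cv2.imwrite("pics/w2.png",d["image"][...,::-1])
E
```

```text
t 7.03 pos [ 0.5367 -0.4048  0.2627] yaw 104.04 open 0.0146 F [ 0.4  0.8 -0.6] grip 49.2
shift [12.681  2.488  0.015] turn [-8.000e-03  3.600e-02 -1.612e+01]
```

View pics/w2.png

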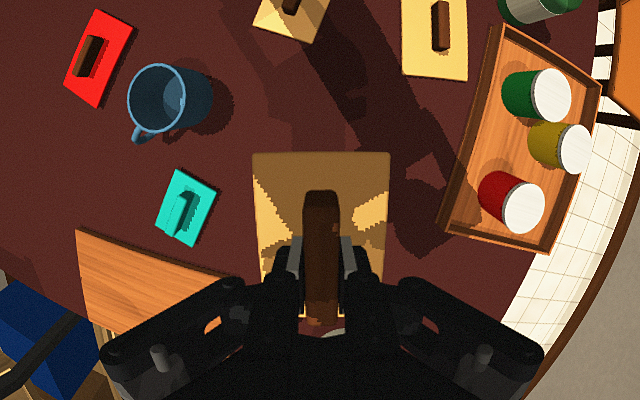

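The lid (centre about (321,220)) hangs level and square in the fingers. I'll carry it over the rack and then turn it.

>>> jog_arm(
  commands=[0.3,0.06,0,0,0,0,10,0.5,0.1,0,0,0,0,10,0.68,0.135,0,0,0,0,10,0.7,0.135,0,0,0,0,10,0.7,0.135,0,0,0,0,10,0.7,0.135,0,0,0,0,10,0.7,0.135,0,0,0,0,10,0.7,0.135,0,0,0,0,10,0.7,0.135,0,0,0,0,10,0.7,0.135,0,0,0,0,10,0.7,0.135,0,0,0,0,10,0.7,0.135,0,0,0,0,10,0.7,0.135,0,0,0,0,10,0.7,0.135,0,0,0,0,10,0.7,0.14,0,0,0,0,10,0.7,0.14,0,0,0,0,10,0.7,0.14,0,0,0,0,10,0.6,0.13,0,0,0,0,10,0.6,0.13,0,0,0,0,10,0.6,0.12,0,0,0,0,10],
)

```text
t: 9.57
tool_pos: [0.4939, 0.3955, 0.257]
tool_rot: [-1.931, -2.476, 0.007]
contact_force: [0.0, 0.1, -0.6]
opening: 0.0151
grip_force: 49.1
```

>>> jog_arm(
  commands=[0,0,0,0,0,-0.5,10,0,0,0,0,0,-0.92,10,0,0,0,0,0,-0.92,10,0,0,0,0,0,-0.92,10,0,0,0,0,0,-0.92,10,0,0,0,0,0,-0.92,10,0,0,0,0,0,-0.92,10,0,0,0,0,0,-0.92,10,0,0,0,0,0,-0.92,10,0,0,0,0,0,-0.92,10,0,0,0,0,0,-0.92,10,0,0,0,0,0,-0.92,10,0,0,0,0,0,-0.92,10,0,0,0,0,0,-0.92,10,0,0,0,0,0,-0.92,10,0,0,0,0,0,-0.92,10,0,0,0,0,0,-0.92,10,0,0,0,0,0,-0.92,10],
)

```text
t: 11.82
tool_pos: [0.494, 0.3942, 0.257]
tool_rot: [0.456, -3.104, 0.003]
contact_force: [-1.0, -1.1, -0.4]
opening: 0.0149
grip_force: 49.1
```

```bash
cat >> h.py <<'E'
def fit(nm,w,xy,r,z0,z1):
    s=w[(np.hypot(w[:,0]-xy[0],w[:,1]-xy[1])<r)&(w[:,2]>z0)&(w[:,2]<z1)]
    if len(s)<5: return print(nm,"none")
    (cx,cy),(a,b),an=cv2.minAreaRect((s[:,:2]*1000).astype(np.float32))
    if a<b:a,b,an=b,a,an+90
    print(nm,len(s),"c",round(cx,1),round(cy,1),"size",round(a,1),round(b,1),"yaw",round((an+90)%180-90,1),"z",np.median(s[:,2]).round(4))
def wcloud(d):
    z=d["z_map"];K=d["K"];v,u=np.mgrid[:400,:640]
    x=u-K[0,2];y=v-K[1,2];r=np.hypot(x,y)+1e-9;t=r/K[0,0];t=np.minimum(t,1.5)
    k=np.tan(t)/r
    P=np.stack([x*k*z,-y*k*z,-z],-1)
    M=d["cam_to_world"];W=P@M[:3,:3].T+M[:3,3];W[z<=0]=np.nan
    return W.reshape(-1,3)
E
python3 - <<'E'
from h import *
delta((.497,.3695,.26),196.4)
for c in("scene","side","wrist"):
    d=eyes.get_image(c);w=wcloud(d) if c=="wrist" else cloud(d).reshape(-1,3)
    p=ctrl.get_obs()["tool_pos"];zl=p[2]-.02
    fit(c+" lidplate",w,p[:2],.065,zl+.009,zl+.018)
    fit(c+" boxS",w,(.497,.369),.07,.085,.095)
    fit(c+" boxL",w,(.503,.192),.095,.085,.095)
    cv2.imwrite(f"pics/{c}3.png",d["image"][...,::-1])
a=cv2.imread("pics/wrist3.png");b=cv2.imread("pics/scene3.png")[100:400,240:640]
cv2.imwrite("pics/m3.png",np.hstack([cv2.resize(a,(480,300)),b])[:, :800])
E
```

```text
t 11.82 pos [0.494  0.3942 0.257 ] yaw -163.28 open 0.0149 F [-1.  -1.1 -0.4] grip 49.1
shift [ 0.071 -0.408 -0.05 ] turn [-0.01  -0.049  0.056]
scene lidplate 1015 c 496.5 394.6 size 97.5 70.2 yaw 16.7 z 0.2498
scene boxS 239 c 503.5 371.5 size 87.6 66.7 yaw 15.8 z 0.0899
scene boxL 385 c 504.2 193.9 size 132.1 91.8 yaw -2.5 z 0.0897
side lidplate 182 c 491.5 391.3 size 99.8 75.9 yaw 16.0 z 0.2496
side boxS 97 c 496.0 365.1 size 99.6 81.9 yaw 17.2 z 0.0888
side boxL 140 c 502.3 191.9 size 131.2 101.5 yaw -2.0 z 0.0883
wrist lidplate 11311 c 493.8 394.2 size 99.0 70.5 yaw 16.8 z 0.25
wrist boxS 446 c 462.9 360.7 size 66.0 23.6 yaw -74.2 z 0.0898
wrist boxL 1625 c 503.6 194.1 size 130.9 91.8 yaw -2.6 z 0.0895
```

View pics/m3.png

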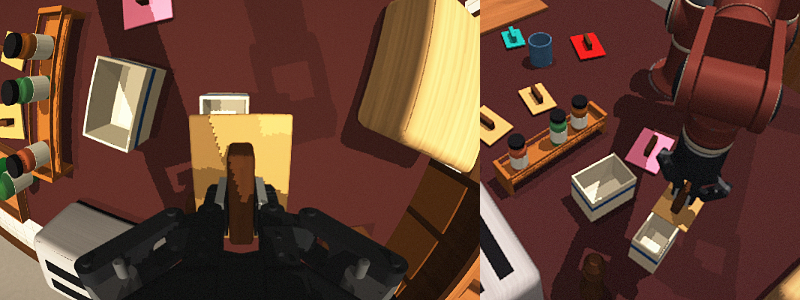

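The montage shows the lid at (242,155) left, square in the fingers. The small box shows behind it at (225,103), and the right half shows the lid just beyond the box at (655,235). The lid centre matches the TCP, and the lid origin is about 21 mm below it. I'll shift over the box and go down to about 10 mm above the rim.

>>> jog_arm(
  commands=[0.034,-0.2,0,0.01,-0.01,0.06,10,0.034,-0.2,0,0,-0.01,0.06,10,0,0,0.25,0,0,0,10,0,0,0.4,0,0,0,10,0,0,0.4,0,0,0,10,0,0,0.4,0,0,0,10,0,0,0.4,0,0,0,10,0,0,0.25,0,0,0,10,0,0,0.16,0,0,0,10,0,0,0,0,0,0,10],
)

```text
t: 13.22
tool_pos: [0.499, 0.37, 0.1237]
tool_rot: [-0.432, 3.111, -0.002]
contact_force: [0.0, -0.1, -0.6]
opening: 0.0152
grip_force: 49.1
```

```bash
python3 - <<'E'
from h import *
delta((.497,.370,.103),196)
for c in("scene","side","wrist"):
    d=eyes.get_image(c);w=wcloud(d) if c=="wrist" else cloud(d).reshape(-1,3)
    p=ctrl.get_obs()["tool_pos"];zl=p[2]-.021
    fit(c+" lidplate",w,p[:2],.065,zl+.0105,zl+.018)
    fit(c+" boxS",w,(.497,.370),.07,.06,.093)
    cv2.imwrite(f"pics/{c}4.png",d["image"][...,::-1])
a=cv2.imread("pics/side4.png")[90:190,250:390];b=cv2.imread("pics/scene4.png")[280:400,360:500]
cv2.imwrite("pics/m4.png",np.hstack([cv2.resize(a,(400,300),interpolation=2),cv2.resize(b,(400,300),interpolation=2)]))
E
```

```text
t 13.22 pos [0.499  0.37   0.1237] yaw -164.18 open 0.0152 F [ 0.  -0.1 -0.6] grip 49.1
shift [0.033 0.009 0.346] turn [-0.012  0.009 -0.032]
scene lidplate 725 c 500.7 370.0 size 100.6 69.5 yaw 16.3 z 0.1169
scene boxS 335 c 500.1 371.2 size 94.9 66.8 yaw 15.4 z 0.0783
side lidplate 149 c 497.3 366.1 size 99.2 78.4 yaw 16.2 z 0.1177
side boxS 243 c 495.5 368.4 size 98.5 76.2 yaw 17.0 z 0.0769
wrist lidplate 11270 c 499.5 370.5 size 99.5 70.6 yaw 16.3 z 0.1178
wrist boxS 1435 c 453.0 358.2 size 66.4 4.9 yaw -74.3 z 0.0887
```

View pics/m4.png

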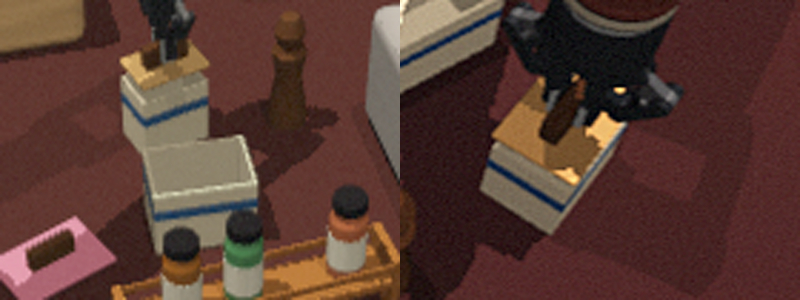

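The side crop shows the lid over the small box at (165,65), and the scene crop shows it at (555,130). It is square, about 2 mm off in x. I'll correct that and lower it.

>>> jog_arm(
  commands=[0.033,0.009,0,-0.01,0.01,-0.03,10,0,0,0.08,0,0,0,10,0,0,0.08,0,0,0,10,0,0,0.08,0,0,0,10,0,0,0.08,0,0,0,10,0,0,0.02,0,0,0,10,0,0,0,0,0,0,10],
)

```text
t: 14.25
tool_pos: [0.4972, 0.3702, 0.1039]
tool_rot: [-0.437, 3.11, 0.0]
contact_force: [-0.1, -0.1, -1.2]
opening: 0.0149
grip_force: 49.1
```

>>> jog_arm(
  commands=[0,0,0.015,0,0,0,10,0,0,0,0,0,0,60,0,0,0,0,0,0,60,0,0,0,0,0,0,60,0,0,0,0,0,0,60,0,0,-0.3,0,0,0,60,0,0,-0.5,0,0,0,60,0,0,-0.6,0,0,0,85,0,0,-0.6,0,0,0,85,0,0,-0.5,0,0,0,85,0,0,0,0,0,0,85],
)

```text
t: 15.62
tool_pos: [0.4988, 0.3711, 0.2585]
tool_rot: [-0.436, 3.102, 0.005]
contact_force: [-0.1, -0.5, -0.2]
opening: 0.0853
grip_force: 0.0
```

```bash
python3 - <<'E'
from h import *
delta((.638,-.191,.26),103.2)
for c in("scene","side","wrist"):
    d=eyes.get_image(c);w=wcloud(d) if c=="wrist" else cloud(d).reshape(-1,3)
    fit(c+" lidplate",w,(.497,.37),.065,.088,.103);fit(c+" handle",w,(.497,.37),.05,.122,.130)
    fit(c+" boxL",w,(.503,.192),.095,.085,.095)
    cv2.imwrite(f"pics/{c}5.png",d["image"][...,::-1])
E
```

```text
t 15.62 pos [0.4988 0.3711 0.2585] yaw -164.0 open 0.0853 F [-0.1 -0.5 -0.2] grip 0.0
shift [ 0.351 -9.645 -0.048] turn [ 0.09   0.054 16.196]
scene lidplate 1146 c 498.6 370.1 size 100.6 70.1 yaw 16.2 z 0.0962
scene handle 211 c 498.6 370.2 size 64.1 16.2 yaw 16.4 z 0.1258
scene boxL 389 c 504.1 193.4 size 131.7 92.2 yaw -2.9 z 0.0895
side lidplate 231 c 497.4 365.5 size 104.9 74.7 yaw 13.1 z 0.0945
side handle 36 c 497.3 364.5 size 59.4 27.0 yaw 20.5 z 0.1253
side boxL 136 c 502.3 191.7 size 129.7 101.8 yaw -3.0 z 0.0882
wrist lidplate 5530 c 497.0 370.2 size 100.0 71.0 yaw 16.1 z 0.0958
wrist handle 1138 c 497.2 370.0 size 63.1 15.0 yaw 16.3 z 0.1256
wrist boxL 1711 c 503.7 193.9 size 130.9 92.3 yaw -2.6 z 0.0896
```

View pics/wrist5.png

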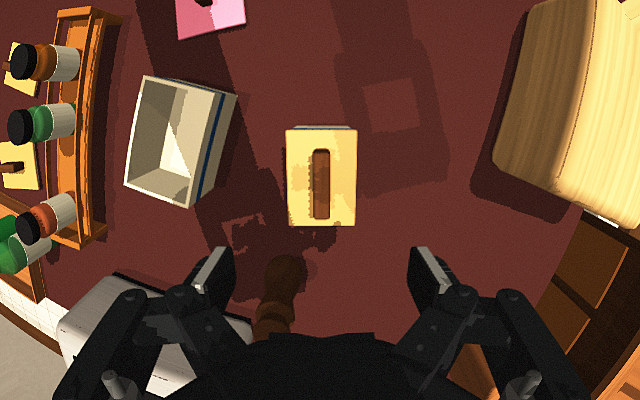

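The wrist view shows the small lid seated on its box at (321,178), plate top z = 96 mm and centred. Step 1 looks done, so on to the large lid.

>>> jog_arm(
  commands=[0.02,-0.3,0,0.05,0.03,0,85,0.02,-0.5,-0.05,0.04,0.03,0,85,0.022,-0.68,0,0,0,0,85,0.022,-0.68,0,0,0,0,85,0.022,-0.68,0,0,0,0,85,0.022,-0.68,0,0,0,0,85,0.022,-0.68,0,0,0,0,85,0.022,-0.68,0,0,0,0,85,0.022,-0.68,0,0,0,0,85,0.022,-0.68,0,0,0,0,85,0.022,-0.68,0,0,0,0,85,0.022,-0.68,0,0,0,0,85,0.022,-0.68,0,0,0,0,85,0.022,-0.68,0,0,0,0,85,0.022,-0.4,0,0,0,0,85,0.022,-0.285,0,0,0,0,85],
)

```text
t: 17.77
tool_pos: [0.6361, -0.193, 0.2602]
tool_rot: [0.435, -3.106, 0.013]
contact_force: [0.6, 0.1, -0.0]
opening: 0.0848
grip_force: 0.0
```

>>> jog_arm(
  commands=[0,0,0,0,0,0.95,85,0,0,0,0,0,0.95,85,0,0,0,0,0,0.95,85,0,0,0,0,0,0.95,85,0,0,0,0,0,0.95,85,0,0,0,0,0,0.95,85,0,0,0,0,0,0.95,85,0,0,0,0,0,0.95,85,0,0,0,0,0,0.95,85,0,0,0,0,0,0.95,85,0,0,0,0,0,0.95,85,0,0,0,0,0,0.95,85,0,0,0,0,0,0.95,85,0,0,0,0,0,0.95,85,0,0,0,0,0,0.95,85,0,0,0,0,0,0.95,85,0,0,0,0,0,0.95,85,0,0,0,0,0,0,85],
)

```text
t: 20.02
tool_pos: [0.6364, -0.1913, 0.2609]
tool_rot: [1.941, 2.466, -0.015]
contact_force: [0.4, 1.2, -1.3]
opening: 0.0847
grip_force: 0.0
```

```bash
python3 - <<'E'
from h import *
delta((.638,-.191,.0205),103.2)
d=eyes.get_image("wrist");w=wcloud(d)
fit("plate",w,(.638,-.191),.085,.009,.019);fit("handle",w,(.638,-.191),.05,.039,.048)
cv2.imwrite("pics/wrist6.png",d["image"][...,::-1])
E
```

```text
t 20.02 pos [ 0.6364 -0.1913  0.2609] yaw 103.58 open 0.0847 F [ 0.4  1.2 -1.3] grip 0.0
shift [0.034 0.047 4.007] turn [-0.049  0.087  0.067]
plate 6638 c 655.9 -186.3 size 132.7 132.1 yaw 13.6 z 0.0139
handle 677 c 637.9 -191.5 size 63.7 14.5 yaw -76.1 z 0.0436
```

View pics/wrist6.png

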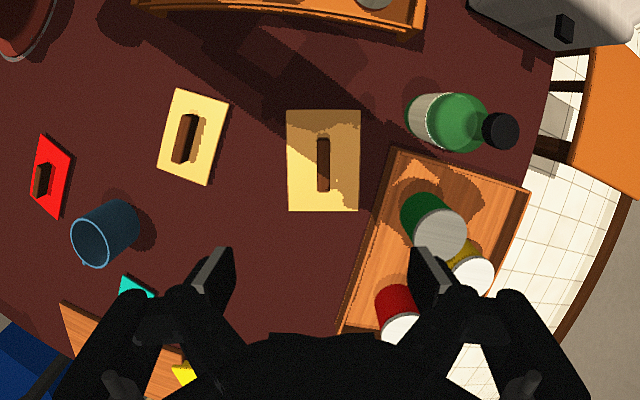

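The wrist view shows the large lid at (323,160), handle (323,165). The jar tray is close on the right: edge about (370,210), green jar (435,225). I'll check the clearance.

```bash
python3 - <<'E'
from h import *
d=dict(np.load("scene.npz"));e=dict(np.load("side.npz"))
w=np.vstack([cloud(d).reshape(-1,3),cloud(e).reshape(-1,3)]);w=w[~np.isnan(w[:,0])]
a=np.radians(103.6);x=np.array([np.cos(a),np.sin(a)]);y=np.array([np.sin(a),-np.cos(a)])
q=w[:,:2]-[.638,-.191];X=q@x;Y=q@y
for X0 in range(-140,140,40):
  print(X0,[(Y0,round(float(w[s,2].max()),3)) for Y0 in range(-100,141,20) if (s:=(X>X0/1e3)&(X<(X0+40)/1e3)&(Y>Y0/1e3)&(Y<(Y0+20)/1e3)).sum()>3])
E
```

```text
-140 [(-100, 0.005), (-80, 0.008), (-60, 0.007), (-40, 0.005), (-20, 0.008), (0, 0.006), (20, 0.005), (40, 0.045), (60, 0.042), (80, 0.012), (100, 0.087), (120, 0.095), (140, 0.093)]
-100 [(-100, 0.005), (-80, 0.008), (-60, 0.017), (-40, 0.018), (-20, 0.019), (0, 0.018), (20, 0.021), (40, 0.035), (60, 0.044), (80, 0.011), (100, 0.094), (120, 0.094), (140, 0.095)]
-60 [(-100, 0.005), (-80, 0.005), (-60, 0.019), (-40, 0.02), (-20, 0.047), (0, 0.047), (20, 0.021), (40, 0.017), (60, 0.043), (80, 0.035), (100, 0.091), (120, 0.092), (140, 0.093)]
-20 [(-100, 0.006), (-80, 0.006), (-60, 0.02), (-40, 0.019), (-20, 0.049), (0, 0.048), (20, 0.021), (40, 0.018), (60, 0.025), (80, 0.046), (100, 0.043), (120, 0.042), (140, 0.046)]
20 [(-100, 0.007), (-80, 0.008), (-60, 0.021), (-40, 0.021), (-20, 0.047), (0, 0.045), (20, 0.021), (40, 0.018), (60, 0.006), (80, 0.087), (100, 0.201), (120, 0.204), (140, 0.201)]
60 [(-100, 0.008), (-80, 0.006), (-60, 0.017), (-40, 0.017), (-20, 0.018), (0, 0.018), (20, 0.017), (40, 0.016), (60, 0.009), (80, 0.006), (100, 0.15), (120, 0.203), (140, 0.202)]
100 [(-100, 0.004), (-80, 0.006), (-60, 0.007), (-40, 0.007), (-20, 0.004), (0, 0.009), (20, 0.007), (40, 0.007), (60, 0.005), (80, 0.007), (100, 0.007), (120, 0.008), (140, 0.004)]
```

Tray wall is 43 mm tall from about 60 mm to the side, so I descend with the fingers at 45 mm.

>>> jog_arm(
  commands=[0.01,0.027,0,-0.05,0.09,0,45,0,0,0,0,0,0,45,0,0,0.3,0,0,0,45,0,0,0.5,0,0,0,45,0,0,0.5,0,0,0,45,0,0,0.5,0,0,0,45,0,0,0.5,0,0,0,45,0,0,0.4,0,0,0,45,0,0,0.3,0,0,0,45,0,0,0,0,0,0,45],
)

```text
t: 21.32
tool_pos: [0.6365, -0.1903, 0.0784]
tool_rot: [-1.943, -2.464, 0.001]
contact_force: [-0.1, -0.5, -0.1]
opening: 0.0448
grip_force: 0.0
```

```bash
python3 - <<'E'
from h import *
delta((.638,-.1913,.0205),103.6)
E
```

```text
t 21.32 pos [ 0.6365 -0.1903  0.0784] yaw 103.47 open 0.0448 F [-0.1 -0.5 -0.1] grip 0.0
shift [-0.025  0.024  0.965] turn [-0.031 -0.025 -0.023]
```

>>> jog_arm(
  commands=[-0.012,0.012,0.3,-0.03,-0.02,-0.02,45,-0.012,0.012,0.35,0,0,0,45,0,0,0.2,0,0,0,45,0,0,0.11,0,0,0,45,0,0,0,0,0,0,10,0,0,0,0,0,0,10,0,0,0,0,0,0,10,0,0,0,0,0,0,10,0,0,0,0,0,0,10],
  newtons=60,
)

```text
t: 22.45
tool_pos: [0.6404, -0.1922, 0.0241]
tool_rot: [1.94, 2.465, 0.003]
contact_force: [0.1, 0.8, 1.1]
opening: 0.0146
grip_force: 60.8
```

```bash
python3 - <<'E'
from h import *
delta((.638,-.1913,.0205),103.6)
eyes.get_image("wrist")
delta((.638,-.1913,.0205),103.6)
E
```

```text
t 22.45 pos [ 0.6404 -0.1922  0.0241] yaw 103.58 open 0.0146 F [0.1 0.8 1.1] grip 60.8
shift [ 0.024 -0.035  0.06 ] turn [ 0.043  0.028 -0.003]
t 22.5 pos [ 0.6404 -0.1922  0.0241] yaw 103.58 open 0.0148 F [ 1.3 -0.3  1.7] grip 60.9
shift [ 0.024 -0.036  0.06 ] turn [ 0.043  0.028 -0.004]
```

I'll regrip 4 mm lower for a better hold.

>>> jog_arm(
  commands=[0,0,0,0,0,0,35,0,0,0,0,0,0,35,0.02,-0.035,0.03,0.04,0.03,0,35,0,0,0.03,0,0,0,35,0,0,0,0,0,0,10,0,0,0,0,0,0,10,0,0,0,0,0,0,10,0,0,0,0,0,0,10],
)

```text
t: 23.5
tool_pos: [0.6376, -0.1914, 0.0198]
tool_rot: [-1.943, -2.468, -0.0]
contact_force: [-0.1, -0.7, -0.5]
opening: 0.0152
grip_force: 60.8
```

>>> jog_arm(
  commands=[0,0,-0.2,0,0,0,10,0,0,-0.4,0,0,0,10,0,0,-0.6,0,0,0,10,0,0,-0.7,0,0,0,10,0,0,-0.7,0,0,0,10,0,0,-0.7,0,0,0,10,0,0,-0.5,0,0,0,10,0,0,-0.3,0,0,0,10,0,0,0,0,0,0,10],
)

```text
t: 24.62
tool_pos: [0.6384, -0.1917, 0.2677]
tool_rot: [1.942, 2.467, 0.001]
contact_force: [-0.2, -0.6, -1.6]
opening: 0.0147
grip_force: 60.7
```

```bash
python3 - <<'E'
from h import *
delta((.5037,.1937,.27),177.4)
d=eyes.get_image("wrist");w=wcloud(d);p=ctrl.get_obs()["tool_pos"]
fit("plate",w,p[:2],.085,p[2]-.016,p[2]-.002)
cv2.imwrite("pics/wrist7.png",d["image"][...,::-1])
E
```

```text
t 24.62 pos [ 0.6384 -0.1917  0.2677] yaw 103.58 open 0.0147 F [-0.2 -0.6 -1.6] grip 60.7
shift [ 6.771 -0.673 -0.046] turn [ 9.0000e-03  2.0000e-02 -1.2884e+01]
plate 23673 c 638.7 -190.0 size 131.4 95.1 yaw -76.6 z 0.2617
```

>>> jog_arm(
  commands=[0.25,-0.025,-0.04,0,0,0,10,0.45,-0.045,0,0,0,0,10,0.55,-0.055,0,0,0,0,10,0.55,-0.055,0,0,0,0,10,0.55,-0.055,0,0,0,0,10,0.55,-0.055,0,0,0,0,10,0.55,-0.055,0,0,0,0,10,0.55,-0.055,0,0,0,0,10,0.55,-0.055,0,0,0,0,10,0.55,-0.055,0,0,0,0,10,0.55,-0.055,0,0,0,0,10,0.55,-0.055,0,0,0,0,10,0.4,-0.04,0,0,0,0,10,0.2,-0.02,0,0,0,0,10],
)

```text
t: 26.42
tool_pos: [0.5008, 0.1967, 0.2671]
tool_rot: [-1.939, -2.468, 0.003]
contact_force: [-0.4, -0.1, -1.9]
opening: 0.0151
grip_force: 60.6
```

>>> jog_arm(
  commands=[0,0,0,0,0,-0.5,10,0,0,0,0,0,-0.92,10,0,0,0,0,0,-0.92,10,0,0,0,0,0,-0.92,10,0,0,0,0,0,-0.92,10,0,0,0,0,0,-0.92,10,0,0,0,0,0,-0.92,10,0,0,0,0,0,-0.92,10,0,0,0,0,0,-0.92,10,0,0,0,0,0,-0.92,10,0,0,0,0,0,-0.92,10,0,0,0,0,0,-0.92,10,0,0,0,0,0,-0.92,10,0,0,0,0,0,-0.92,10,0,0,0,0,0,-0.92,10,0,0,0,0,0,0,10],
)

```text
t: 28.42
tool_pos: [0.5019, 0.1952, 0.2677]
tool_rot: [0.004, -3.139, -0.0]
contact_force: [0.1, 0.3, -1.8]
opening: 0.0144
grip_force: 60.6
```

```bash
python3 - <<'E'
from h import *
delta((.5037,.1937,.125),177.4)
for c in("scene","wrist"):
    d=eyes.get_image(c);w=wcloud(d) if c=="wrist" else cloud(d).reshape(-1,3);p=ctrl.get_obs()["tool_pos"]
    fit(c+" plate",w,p[:2],.085,p[2]-.014,p[2]-.002)
    fit(c+" boxL",w,(.5037,.1937),.095,.085,.095)
    fit(c+" lidS",w,(.497,.37),.065,.088,.103)
E
```

```text
t 28.43 pos [0.5019 0.1952 0.2677] yaw -179.84 open 0.0144 F [ 0.1  0.3 -1.8] grip 60.6
shift [-0.035 -0.026  2.379] turn [ 0.001 -0.022  0.481]
scene plate 1547 c 503.5 195.4 size 134.4 95.8 yaw 0.1 z 0.2621
scene boxL 362 c 504.0 193.9 size 132.6 92.3 yaw -2.3 z 0.0897
scene lidS 1143 c 498.2 369.9 size 101.3 70.1 yaw 16.1 z 0.0962
wrist plate 23698 c 501.3 195.7 size 131.4 94.7 yaw 0.1 z 0.262
wrist boxL 280 c 439.8 197.0 size 89.8 4.2 yaw 89.2 z 0.0899
wrist lidS 3312 c 497.3 369.8 size 100.3 71.2 yaw 16.0 z 0.0957
```

>>> jog_arm(
  commands=[-0.02,-0.025,0,0,-0.02,0.25,10,0,0,0,0,0,0.23,10,0,0,0.25,0,0,0,10,0,0,0.4,0,0,0,10,0,0,0.4,0,0,0,10,0,0,0.4,0,0,0,10,0,0,0.3,0,0,0,10,0,0,0.2,0,0,0,10,0,0,0.1,0,0,0,10,0,0,0,0,0,0,10],
)

```text
t: 29.78
tool_pos: [0.5038, 0.1941, 0.1457]
tool_rot: [0.069, 3.14, 0.001]
contact_force: [0.0, 0.4, -1.5]
opening: 0.0146
grip_force: 60.6
```

```bash
python3 - <<'E'
from h import *
delta((.503,.1937,.126),177.4)
for c in("scene","side","wrist"):
    d=eyes.get_image(c);w=wcloud(d) if c=="wrist" else cloud(d).reshape(-1,3);p=ctrl.get_obs()["tool_pos"]
    fit(c+" plate",w,p[:2],.085,p[2]-.014,p[2]-.002)
    fit(c+" boxL",w,(.5037,.1937),.095,.085,.095)
E
```

```text
t 29.77 pos [0.5038 0.1941 0.1457] yaw 177.49 open 0.0146 F [ 0.   0.4 -1.5] grip 60.6
shift [ 0.014 -0.007  0.328] turn [0.007 0.013 0.016]
scene plate 1281 c 505.6 194.5 size 134.3 94.8 yaw -2.5 z 0.14
scene boxL 233 c 504.9 194.0 size 130.7 91.8 yaw -2.7 z 0.0897
side plate 508 c 503.5 193.3 size 136.1 102.1 yaw -4.3 z 0.1391
side boxL 88 c 501.4 187.2 size 130.3 94.1 yaw -3.8 z 0.0887
wrist plate 23699 c 503.5 194.5 size 131.2 94.8 yaw -2.6 z 0.1404
wrist boxL 317 c 439.3 197.1 size 90.2 1.4 yaw 87.4 z 0.0886
```

>>> jog_arm(
  commands=[0.012,-0.005,0.12,0,0.01,0.01,10,0,0,0.12,0,0,0,10,0,0,0.07,0,0,0,10,0,0,0,0,0,0,10,0,0,0,0,0,0,10,0,0,0,0,0,0,10],
)

```text
t: 30.68
tool_pos: [0.5032, 0.1938, 0.1274]
tool_rot: [0.07, 3.14, 0.001]
contact_force: [0.7, 0.4, -1.8]
opening: 0.0149
grip_force: 60.6
```

```bash
python3 - <<'E'
from h import *
delta((.503,.1937,.126),177.4)
for c in("scene","side","wrist"):
    d=eyes.get_image(c);w=wcloud(d) if c=="wrist" else cloud(d).reshape(-1,3);p=ctrl.get_obs()["tool_pos"]
    fit(c+" plate",w,p[:2],.085,p[2]-.012,p[2]-.002)
    fit(c+" lidS",w,(.497,.37),.065,.088,.103)
    cv2.imwrite(f"pics/{c}8.png",d["image"][...,::-1])
a=cv2.imread("pics/side8.png")[90:210,240:400];b=cv2.imread("pics/scene8.png")[220:385,300:465]
cv2.imwrite("pics/m8.png",np.hstack([cv2.resize(a,(400,300),interpolation=2),cv2.resize(b,(300,300),interpolation=2)]))
E
```

```text
t 30.68 pos [0.5032 0.1938 0.1274] yaw 177.43 open 0.0149 F [ 0.7  0.4 -1.8] grip 60.6
shift [ 0.004 -0.003  0.023] turn [0.008 0.008 0.006]
scene plate 1238 c 504.1 194.0 size 135.7 95.3 yaw -3.1 z 0.1219
scene lidS 1143 c 498.6 370.3 size 100.7 69.9 yaw 16.0 z 0.0962
side plate 476 c 502.9 191.1 size 134.4 103.3 yaw -2.9 z 0.1207
side lidS 159 c 483.0 364.9 size 78.0 74.0 yaw -72.9 z 0.095
wrist plate 23696 c 502.4 194.2 size 131.2 94.7 yaw -2.6 z 0.1213
wrist lidS 5717 c 497.2 370.5 size 100.3 72.8 yaw 16.3 z 0.0957
```

View pics/m8.png

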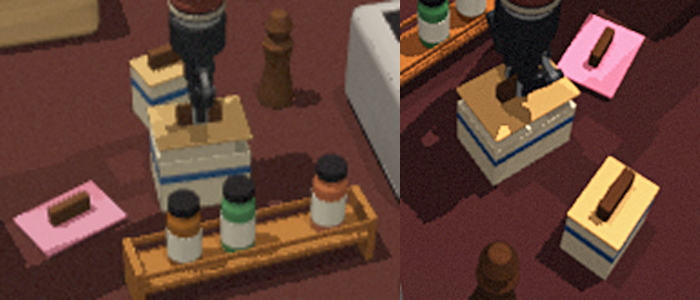

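The side crop shows the large lid held level over its box at (200,130) with a gap below it. The scene crop shows it squared over the box at (515,110), with the small lid seated at (612,200) and the jars upright. The underside is at about 107 mm, roughly 17 mm clear of the rim. Handing in.

```bash
python3 -c "
from h import *
print(job.finish_job())"
```

```text
the job is handed in; nothing more can be done
None
```

I handed the job in at about 31 s with no verdict returned; by my camera measurements, the small lid is fully home on its box and released, and the large lid is gripped level and square about 17 mm above the large box's rim.

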